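Start a rate check at the clock bench

ROBOT

A 7-joint arm with a two-finger parallel gripper is mounted at the origin on the work surface. World frame = base frame: x ahead of the robot, y to its left, z up, the work surface at z = 0. Lengths are in mm, angles in rad, forces in N, time in s.
With the tool pointing down it reaches from about 400 to 875 mm from the base axis. Payload 4.4 kg.
Tool frame: the origin (TCP) lies at the very end of the fingers, on their centre line; the grasp point (between the pads) lies 19 mm behind it (ctrl.grasp_offset is the distance from the TCP to the grasp point, in mm); z points along the fingers, y is the line along which they close (so a half turn about z gives the same grasp; the last joint's range is limited). The gripper opens to 85 mm and grips with 20 to 120 N. Pads are 22 mm wide; open, the fingers measure 114 mm over their backs; the gripper's body (76 mm by 85 mm) begins 54 mm behind the grasp point. The pads swing forward as they close: fully open they stand 13 mm farther back than shut.
Start: joints at [-1.407, 0.628, 0.038, 1.517, -0.027, 0.996, -0.02], TCP at [148.033, 632.933, 231.313] pointing down, gripper open.
Joint ranges: [-3.06, 3.06], [-0.37, 2.12], [-1.25, 1.32], [0.18, 2.47], [-1.1, 4.24], [0.23, 1.98], [-2.94, 2.94]. Speed limits (rad/s): [2.57, 2.57, 3.14, 3.14, 3.14, 3.14, 3.14].

INTERFACE

Orientations are given as [roll, pitch, yaw] about the fixed x, y, z axes, in that order (R = Rz(yaw) Ry(pitch) Rx(roll)).
In Python, from cell import status, cams, ctrl gives the robot as it stands.
- The arm moves only by the tool move_arm, never from a script. Its argument "plan" is a list of rows, each a list of 3 entries, a list of its own where there are three numbers: the shift along the world's x, y, z in mm, then the turn, a rotation vector about the world's x, y, z in degrees, then the opening, from 0 (shut) to 1 (fully open). In form: [[[x, y, z], [wx, wy, wz], gripper], ...]. A call has 1 to 10 rows; each row shifts and turns the commanded pose from where the row before left it; what a row does not reach is not made up. A row lasts 1/8 s, in which the tool goes at most 62.5 mm and 10.7 degrees, less where a joint would pass 70% of its speed; a pose out of reach is approached as far as the arm can. A call with a gripper value outside its range is refused whole. The fingers move at their own pace and stop on an object; the grip force is fixed at half the most. Time passes only in rows, so rows that do not move let the fingers close. It gives the time, the measured TCP pose, the force, the opening and the grip force at its end, in the units of the state.
- status.read_state(): the state, without advancing time (a new reading comes with each control period).
- cams.get_image(name): name is "scene" or "top" or "wrist"; returns the picture (420x560x3 uint8, blue, green, red); there is no depth.
- cams.camera_params(name): a dict with "K" (3x3 intrinsics, pixels), "k1" (the pictures are not rectified: a ray, as slopes to the right and down, at radius r is drawn at 1 + k1 r^2 times it, then the intrinsics apply), "pose" (4x4, takes a point from camera to world coordinates); the wrist camera has in their place "tool_from_camera" (4x4, takes a point from camera to tool coordinates, whose origin is the TCP and whose axes are the flange's). Camera axes: x right, y down, z forward; pixel columns grow to the right and rows downward; lengths in mm; the calibration is good to about 2 mm. A picture is of the moment at which its call begins: read the wrist's pose just before it. camera_params takes no time and is no camera call.
- ctrl.finish_job(): hands the job in; it is judged then, once.
The state is a dict: "clock": time; "qpos": joint angles; "qd": joint speeds; "tau": joint torques, N m; "eef_pos": TCP position; "tool_rot": TCP orientation; "force": force on the tool from outside, world axes, zero at the start; "torque": the same for the moment, N m; "width": finger opening in mm; "gripper_force": force on a finger pad.
Only numpy, scipy, OpenCV 4.12 (cv2) and the standard library are available. Lean on these libraries where they do the work, as an engineer would, in place of code of your own. Each camera call takes 0.05 s, during which the arm holds its last target. There are 200 camera calls.

TASK

Start a rate check: with the fingertips, gently press down the plunger on top of the large round clock and let it spring back up, then press the widest of the timing recorder's three keys, let it up and withdraw. Leave the other two clocks, the two narrow keys and everything else on the bench alone, and do not pick up, tip or shove the clock you press.

Things in the scene. Friction and masses are not known exactly. Their poses are not given: they have to be found in the camera images.
- clock_large_round: THE clock to press: large round alarm clock, bare metal drum case 110 mm in diameter and 50 mm deep (along its x), standing loose on two short feet; its flat dial looks to its +x (away from the robot). About 0.3 to 0.65 kg. Origin: on the bench under its centre; its z is up. Top of case at 118 mm.
- large_round_plunger_top (a point): centre of the flat top of its plunger, a round metal cap 28 mm in diameter on top of the case, centred; this point is 136 mm above the bench when up, and moves with the plunger.
- large_round_plunger (a joint): travel of the large round clock's plunger in m, pressed straight down. Value 0 = up, 0.008 = fully down; spring-loaded, returns to 0 when released; starts to move at about 1.2 N, 0.005 at about 4.2 N, bottoms at about 6 N.
- clock_small_round: leave alone: small round alarm clock, same make, drum 80 mm in diameter, 50 mm deep, loose on two feet, top of case at 88 mm. Origin on the bench under its centre.
- small_round_plunger (a joint): the small round clock's plunger, the same kind of cap, top 106 mm above the bench. Leave alone; 0 = up.
- clock_square: leave alone: square alarm clock, case 96 x 96 mm, 50 mm deep, loose on two feet, top of case at 104 mm. Origin on the bench under its centre.
- square_plunger (a joint): the square clock's plunger, the same kind of cap, top 122 mm above the bench. Leave alone; 0 = up.
- recorder: timing recorder: low grey desk unit fixed to the bench, 150 mm deep (its x) by 190 mm wide (its y), 55 mm high, with a dark flat display on its far half and three black keys in one row along its edge nearest the robot. Origin: on the bench under its centre.
- wide_key_top (a point): centre of the top of the wide key, the one to press: 26 x 46 mm (x, y of the recorder), at the left (+y) end of the row, 57 mm left of the unit's middle; its top is 67 mm above the bench, 12 mm above the unit, when up; the point moves with the key.
- wide_key (a joint): travel of the wide key in m, pressed straight down. Value 0 = up, 0.008 = fully down; spring-loaded, returns to 0 when released; starts to move at about 1.2 N, 0.005 at about 4.2 N, bottoms at about 6 N.
- middle_key (a joint): travel of the middle key, narrow, 26 x 20 mm, its centre 63 mm to the right of the wide key's. Leave alone; 0 = up.
- end_key (a joint): travel of the right-hand key, narrow, 26 x 20 mm, its centre 123 mm to the right of the wide key's. Leave alone; 0 = up.
- bowl: bystander: loose orange plastic bowl, 100 mm across, 50 mm high, beyond the clocks.
- jar: bystander: loose clear jar with a white cap, 40 mm across, 55 mm high, beyond the clocks.
- battery_box: bystander: loose blue box, 75 x 45 x 35 mm, beyond the clocks.
- strap_box: bystander: loose flat blue box, 50 x 90 x 22 mm, on the robot's side of the clocks.
- loupe: bystander: loose black eye loupe, 36 mm across, 30 mm high, on the robot's side of the clocks.
- screwdriver: bystander: small loose screwdriver lying on the bench, 130 mm long, on the robot's side.

How it is judged:
By the outcome, as a careful person would: the job done as asked, in the order asked, and still so for the second after the job is handed in, with the robot touching nothing.
It also fails if it takes over 40 s, if anything falls off the work surface, if the arm or the gripper's body presses on something with over 40 N, if the wrist force passes 120 N, or if a joint passes its speed limit or range.

## Working session

There is one attempt and no reset: what is moved stays moved. The work goes in short steps, Python scripts to look and compute and a tool call to move; the robot and the scene stay as the last step left them, time stands still between calls to the robot, and variables do not carry over. Pictures are saved under pics/ and viewed, at most 10 in all, crops included, and the job is handed in when it is done.

Besides the shell and the picture viewer there is one more tool, called as a command line: name --argument value ..., lists and objects as JSON in quotes. move_arm: Moves the arm, as the interface text tells. Its arguments: {"type":"object","properties":{"plan":{"type":"array","items":{"type":"array"}}},"required":["plan"]}

```bash
mkdir -p pics; cat > h.py <<'E'
import numpy as np, cv2
from cell import status, cams, ctrl
def pix2plane(name,u,v,z):
    p=cams.camera_params(name);K=np.array(p["K"]);T=np.array(p["pose"])
    d=np.array([p["k1"],0,0,0,0.])
    x=cv2.undistortPoints(np.array([[[u,v]]],float),K,d)[0,0]
    r=T[:3,:3]@np.array([x[0],x[1],1]);o=T[:3,3]
    return o+r*(z-o[2])/r[2]
def proj(name,P):
    p=cams.camera_params(name);T=np.linalg.inv(np.array(p["pose"]))
    return cv2.projectPoints(np.array([P],float),cv2.Rodrigues(T[:3,:3])[0],T[:3,3],np.array(p["K"]),np.array([p["k1"],0,0,0,0.]))[0][0,0]
E
python3 - <<'E'
from h import *
for n in("top","scene"):
    im=cams.get_image(n);cv2.imwrite(f"pics/{n}0.png",cv2.resize(im,(800,600),interpolation=cv2.INTER_CUBIC))
    print(n,np.round(cams.camera_params(n)["pose"],2).tolist(),cams.camera_params(n)["k1"])
print(status.read_state())
E
```

```text
top [[-0.02, -1.0, 0.05, 506.86], [-1.0, 0.02, 0.03, -16.28], [-0.03, -0.05, -1.0, 895.6], [0.0, 0.0, 0.0, 1.0]] -0.08135930206757516
scene [[-0.86, 0.29, -0.41, 1028.69], [0.51, 0.51, -0.7, 777.84], [0.0, -0.81, -0.58, 747.4], [0.0, 0.0, 0.0, 1.0]] -0.0929551187088856
{'clock': 0.1, 'qpos': array([-1.40678845,  0.62923489,  0.03843279,  1.51824276, -0.02702761,
        0.99630499, -0.01998489]), 'qd': array([-1.56097027e-03, -3.48189853e-03,  3.09614484e-04, -2.41695454e-03,
       -9.37313910e-04,  1.62972590e-05, -2.51770476e-04]), 'tau': array([ 3.75060481e-03, -5.64544344e+01,  1.23080984e+00, -1.93977445e+01,
        1.12594044e-02,  5.42789086e-03, -1.70851212e-05]), 'eef_pos': array([147.89408947, 632.39012912, 230.50103922]), 'tool_rot': array([-3.13991968e+00, -1.49264483e-05,  2.91179511e+00]), 'force': array([-0.03133876,  0.20415827,  0.01002685]), 'torque': array([ 0.01652495, -0.01102239, -0.01516576]), 'gripper_force': 0.0, 'width': 85.2736618243118}
```

View pics/top0.png

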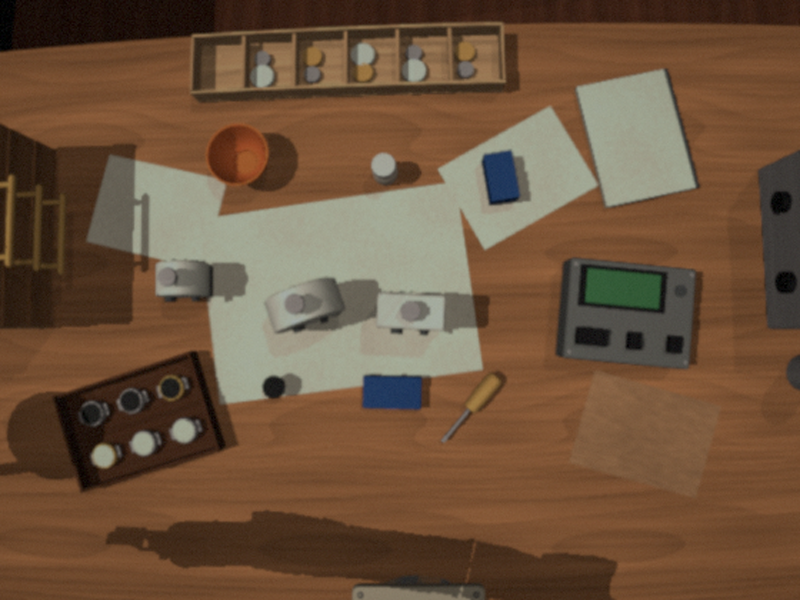

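View pics/scene0.png

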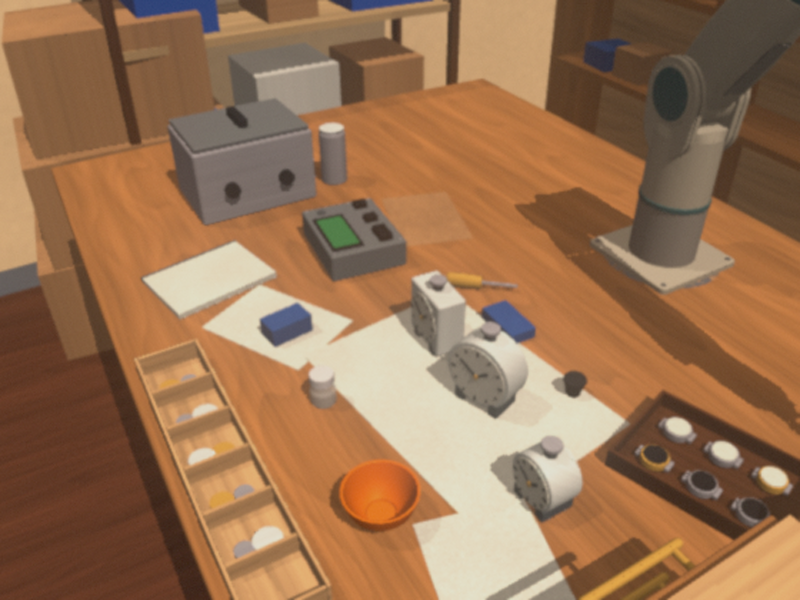

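The top view shows the large round clock's cap near (295,303), between the small clock's at (168,277) and the square's at (412,311). The wide key is near (592,337), at the left end of its row. The scene view agrees. Next I'll enlarge crops and measure.

```bash
python3 - <<'E'
from h import *
im=cams.get_image("top"); sc=cams.get_image("scene")
c=lambda im,x,y,w=67,h=50:cv2.resize(im[y:y+h,x:x+w],(6*w,6*h),interpolation=cv2.INTER_CUBIC)
# crops 66x50 at x6
a=np.vstack([np.hstack([c(im,180,185,66),c(im,385,215,66)]),np.hstack([c(sc,310,215,66),c(sc,235,130,66)])])
cv2.imwrite("pics/crops.png",a)
E
```

```text
(no output)
```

View pics/crops.png

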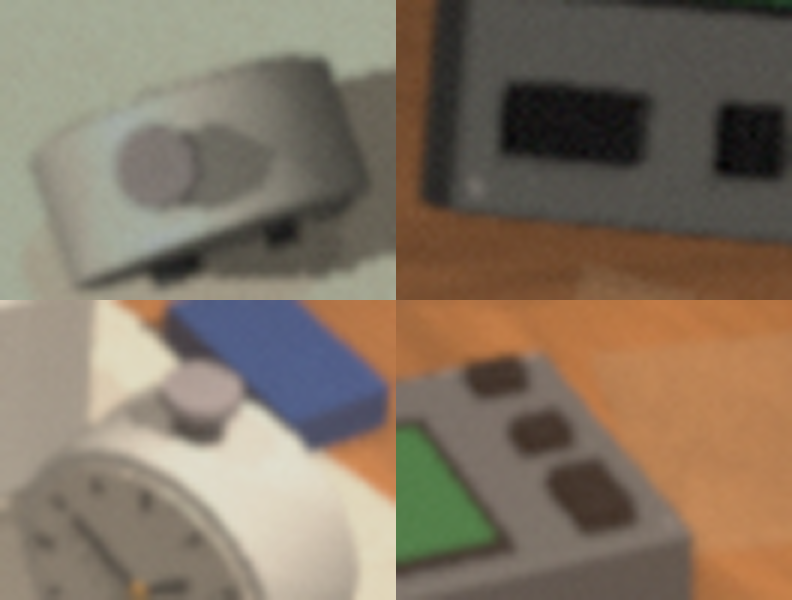

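The crops show the large clock's cap at (156,166) in the top view and (203,390) in the scene view. The wide key is at (574,124) in the top view and about (595,492) in the scene view.

```bash
python3 - <<'E'
from h import *
f=lambda n,u,v,z:print(n,np.round(pix2plane(n,u,v,z),1))
f("top",205.6,212.3,136);f("scene",343.4,229.6,136)
f("top",414.3,235.3,67);f("scene",268.1,161.6,67)
print("key corners/mid key")
for x,y in((502-396,90),(650-396,95),(500-396,155),(645-396,165),(752-396,140)): f("top",385+(x+.5)/6-.5,215+(y+.5)/6-.5,67)
print("cases")
for x,y in((32,155),(325,60),(365,190),(80,285)): f("top",180+x/6-.5,185+y/6-.5,63)
print("sq, small cap"); f("top",412*.7,311*.7,122); f("top",168*.7,277*.7,106)
E
```

```text
top [537.3 157.5 136. ]
scene [539.8 161.5 136. ]
top [ 484.6 -260.3   67. ]
scene [ 487.6 -250.5   67. ]
key corners/mid key
top [ 497.  -235.5   67. ]
top [ 494.2 -286.9   67. ]
top [ 474.6 -234.2   67. ]
top [ 470.1 -284.4   67. ]
top [ 478.  -322.1   67. ]
cases
top [545.1 218.8  63. ]
top [576.7 114.2  63. ]
top [530.8 100.6  63. ]
top [499.1 201.8  63. ]
sq, small cap
top [524.6  -1.3 122. ]
top [579.2 347.  106. ]
```

Both views give the cap at about (538,159) and the wide key at about (485,-260). The scene reading for the key is biased because its side is visible there. I'll shut the fingers and travel high.

move_arm --plan '[[[0, 0, 0], [0, 0, 5], 0], [[30, -35, 0], [0, 0, 5], 0], [[40, -48, 0], [0, 0, 0], 0], [[40, -48, 0], [0, 0, 0], 0], [[40, -48, 0], [0, 0, 0], 0], [[40, -48, 0], [0, 0, 0], 0], [[40, -48, 0], [0, 0, 0], 0], [[40, -48, 0], [0, 0, 0], 0], [[40, -48, 0], [0, 0, 0], 0], [[40, -48, 0], [0, 0, 0], 0]]'

```text
clock: 1.45
eef_pos: [499.1, 212.4, 231.4]
tool_rot: [3.141, 0.0, 3.087]
force: [0.0, -0.5, 0.3]
width: 0.2
gripper_force: 0.0
```

move_arm --plan '[[[20, -28, 0], [0, 0, 0], 0], [[20, -27, -20], [0, 0, 0], 0], [[0, 0, -25], [0, 0, 0], 0], [[0, 0, -16], [0, 0, 0], 0], [[0, 0, 0], [0, 0, 0], 0], [[0, 0, 0], [0, 0, 0], 0]]'

```text
clock: 2.2
eef_pos: [538.3, 159.7, 171.0]
tool_rot: [3.141, 0.001, 3.087]
force: [-0.2, 0.2, 0.3]
width: -0.0
gripper_force: 0.0
```

```bash
python3 - <<'E'
from h import *
s=status.read_state();print(s["eef_pos"],s["tool_rot"],s["force"])
c=lambda im,x,y,w=66,h=50:cv2.resize(im[y:y+h,x:x+w],(6*w,6*h),interpolation=cv2.INTER_CUBIC)
a=cams.get_image("wrist");b=cams.get_image("scene")
cv2.imwrite("pics/p1.png",np.hstack([cv2.resize(a,(400,300)),c(b,310,210)]))
print(proj("scene",s["eef_pos"]))
E
```

```text
[538.3265399  159.71726195 170.98486836] [3.14099040e+00 9.95506926e-04 3.08745079e+00] [-0.19208401  0.16640508  0.3129118 ]
[344.67681605 214.69741948]
```

View pics/p1.png

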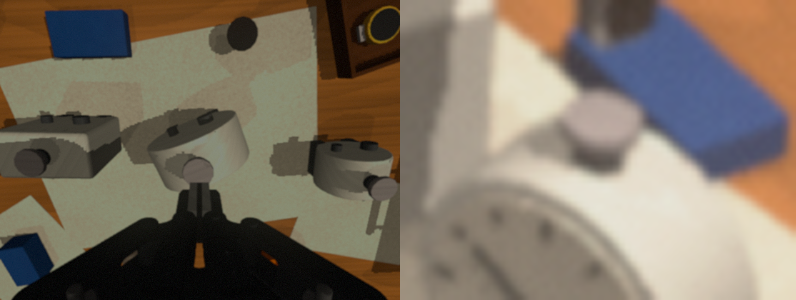

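The wrist view has the cap at (198,170), directly under the fingertips. The scene crop also shows the fingers above the cap. I'll come down gently.

move_arm --plan '[[[0, 0, -15], [0, 0, 0], 0], [[0, 0, -12], [0, 0, 0], 0], [[0, 0, -5], [0, 0, 0], 0], [[0, 0, -3], [0, 0, 0], 0], [[0, 0, -2], [0, 0, 0], 0], [[0, 0, 0], [0, 0, 0], 0]]'

```text
clock: 3.05
eef_pos: [537.9, 158.9, 133.5]
tool_rot: [-3.142, -0.0, 3.086]
force: [-0.8, -0.4, 2.9]
width: 0.0
gripper_force: 1.4
```

move_arm --plan '[[[0, 0, -2], [0, 0, 0], 0], [[0, 0, -2], [0, 0, 0], 0], [[0, 0, 0], [0, 0, 0], 0], [[0, 0, 0], [0, 0, 0], 0]]'

```text
clock: 3.55
eef_pos: [538.1, 158.9, 129.5]
tool_rot: [3.142, 0.0, 3.086]
force: [-1.4, -0.1, 5.5]
width: -0.1
gripper_force: 2.6
```

Pressed about 6.5 mm at 5.5 N. Releasing straight up.

move_arm --plan '[[[0, 0, -0.5], [0, 0, 0], 0], [[0, 0, 2.5], [0, 0, 0], 0], [[0, 0, 4], [0, 0, 0], 0], [[0, 0, 6], [0, 0, 0], 0], [[0, 0, 20], [0, 0, 0], 0], [[0, 0, 30], [0, 0, 0], 0], [[0, 0, 0], [0, 0, 0], 0]]'

```text
clock: 4.42
eef_pos: [540.1, 159.5, 193.6]
tool_rot: [3.139, 0.005, 3.086]
force: [0.3, -0.1, 0.6]
width: -0.1
gripper_force: 0.0
```

```bash
python3 - <<'E'
from h import *
print(status.read_state()["eef_pos"])
c=lambda im,x,y,w=66,h=50:cv2.resize(im[y:y+h,x:x+w],(6*w,6*h),interpolation=cv2.INTER_CUBIC)
cv2.imwrite("pics/p2.png",c(cams.get_image("scene"),310,215))
E
```

```text
[540.10959085 159.52001709 193.61841261]
```

View pics/p2.png

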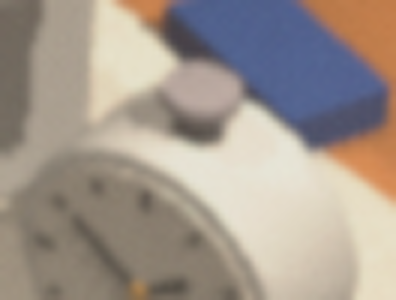

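The cap is back up at (203,90) and the clock hasn't moved. Next I'll go to the wide key, staying high over the square clock.

move_arm --plan '[[[0, -20, 0], [0, 0, 0], 0], [[-6, -49, 0], [0, 0, 0], 0], [[-6, -50, 0], [0, 0, 0], 0], [[-7, -50, 0], [0, 0, 0], 0], [[-7, -50, 0], [0, 0, 0], 0], [[-7, -50, 0], [0, 0, 0], 0], [[-7, -50, 0], [0, 0, 0], 0], [[-7, -50, 0], [0, 0, 0], 0], [[-6, -50, 0], [0, 0, 0], 0], [[0, 0, -20], [0, 0, 0], 0]]'

```text
clock: 5.72
eef_pos: [482.6, -267.6, 171.2]
tool_rot: [-3.137, 0.001, 3.077]
force: [-0.1, 1.7, -0.1]
width: 0.2
gripper_force: 0.0
```

move_arm --plan '[[[0, 0, -40], [0, 0, 0], 0], [[0, 0, -31], [0, 0, 0], 0], [[0, 0, 0], [0, 0, 0], 0], [[0, 0, 0], [0, 0, 0], 0]]'

```text
clock: 6.22
eef_pos: [484.8, -260.9, 100.8]
tool_rot: [-3.141, 0.0, 3.085]
force: [-0.2, -0.6, 0.5]
width: 0.3
gripper_force: 0.0
```

```bash
python3 - <<'E'
from h import *
s=status.read_state();print(s["eef_pos"],s["tool_rot"],s["force"])
c=lambda im,x,y,w=66,h=50:cv2.resize(im[y:y+h,x:x+w],(6*w,6*h),interpolation=cv2.INTER_CUBIC)
cv2.imwrite("pics/p3.png",np.hstack([cv2.resize(cams.get_image("wrist"),(400,300)),c(cams.get_image("scene"),235,130)]))
print(proj("scene",s["eef_pos"]),proj("scene",[485,-260,67]))
E
```

```text
[ 484.8075583  -260.94563405  100.76585434] [-3.14110588e+00  1.27218468e-04  3.08544010e+00] [-0.17808994 -0.62051772  0.48078648]
[266.90509433 148.62768695] [267.27725554 159.81498418]
```

View pics/p3.png

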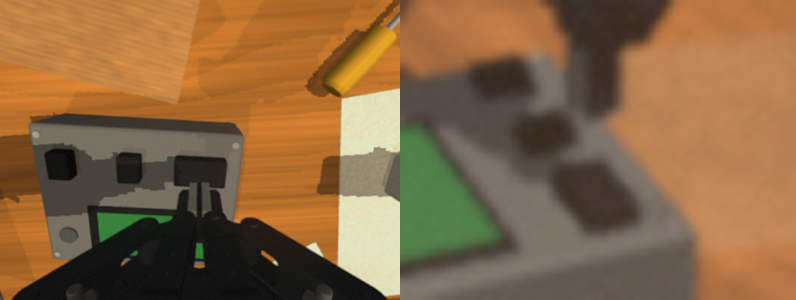

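The wrist view has the wide key at (200,170) with the fingers in line with its middle, clear of the middle key at (128,167). Pressing.

move_arm --plan '[[[0, 0, -15], [0, 0, 0], 0], [[0, 0, -10], [0, 0, 0], 0], [[0, 0, -6], [0, 0, 0], 0], [[0, 0, -3], [0, 0, 0], 0], [[0, 0, -2], [0, 0, 0], 0], [[0, 0, 0], [0, 0, 0], 0]]'

```text
clock: 7.08
eef_pos: [484.6, -259.8, 64.4]
tool_rot: [3.141, -0.001, 3.086]
force: [-2.1, 0.7, 3.9]
width: 0.1
gripper_force: 1.4
```

move_arm --plan '[[[0, 0, -2], [0, 0, 0], 0], [[0, 0, -2], [0, 0, 0], 0], [[0, 0, 0], [0, 0, 0], 0], [[0, 0, 0], [0, 0, 0], 0]]'

```text
clock: 7.58
eef_pos: [484.8, -259.9, 60.4]
tool_rot: [3.141, -0.001, 3.086]
force: [-3.6, 1.2, 4.9]
width: -0.2
gripper_force: 2.6
```

move_arm --plan '[[[0, 0, -0.5], [0, 0, 0], 0], [[0, 0, 0], [0, 0, 0], 0], [[0, 0, 2.5], [0, 0, 0], 0], [[0, 0, 5], [0, 0, 0], 0], [[0, 0, 15], [0, 0, 0], 0], [[0, 0, 40], [0, 0, 0], 0], [[0, 0, 50], [0, 0, 0], 0], [[0, 0, 40], [0, 0, 0], 0], [[0, 0, 0], [0, 0, 0], 0], [[0, 0, 0], [0, 0, 0], 0]]'

```text
clock: 8.82
eef_pos: [485.0, -260.1, 212.5]
tool_rot: [-3.141, 0.0, 3.086]
force: [-0.5, -0.4, -0.9]
width: 0.2
gripper_force: 0.0
```

```bash
python3 - <<'E'
from h import *
print(status.read_state()["force"])
cv2.imwrite("pics/p4.png",cv2.resize(cams.get_image("scene"),(800,600)))
E
```

```text
[-0.53664394 -0.36415615 -0.90554528]
```

View pics/p4.png

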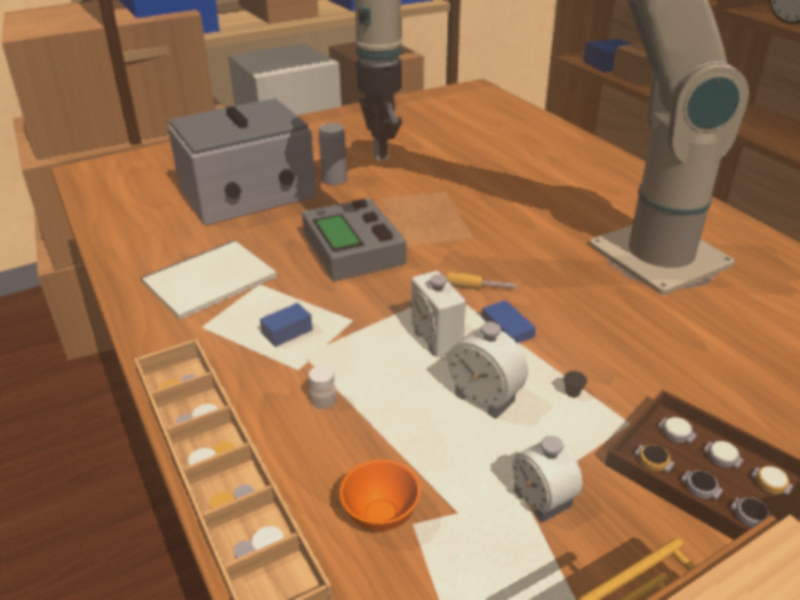

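The final view shows the gripper clear at (380,150), the keys up at (383,232), and everything else where it was at the start. Handing in.

```bash
python3 -c "
from cell import ctrl
print(ctrl.finish_job())"
```

```text
the job is handed in; nothing more can be done
None
```

I pressed the large round clock's plunger about 7 mm and let it spring back up, then did the same with the recorder's wide key, withdrew and handed the job in; the last picture shows nothing else moved.

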